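# Run the wing nut down on the birdhouse floor

### The job

The floor panel of this birdhouse has just been glued and its big wing nut is still loose: turn it clockwise, seen from above, by stroking its wings round with a fingertip, again and again, until its washer is snug on the panel and it will turn no further. Only push the wings: do not grip or straddle the nut, and do not move, tip or lift anything else on the shelf. Finish clear of everything.

Things in the scene. Friction and masses are not known exactly. Their poses are not given: they have to be found in the camera images.
- jig: Fixed birdhouse piece, mm. Origin: shelf surface straight below the nut's axis; z up, x from its back wall to its open side. Pine base board x -80 to 105, y -100 to 100, top z 18; plywood floor panel on it x -44 to 86, y -75 to 75, top z 33; upright back wall x -63 to -48, y -80 to 80, top z 84; steel stud 12 thick on the axis, up to z 80. The nut is on the stud.
- drip_edge (a point): Middle of the free edge of the copper drip edge on the jig's back wall, 30 mm from the nut's axis; axes as the jig's. The 3 mm sheet (z 84 to 87 mm, y -60 to 60, reaching 36 mm back over the wall) overhangs the wings' circle: wings pass under it, a finger cannot, so the nut is turned by separate strokes on the open side. Fixed.
- wing_nut (a joint): Angle of the wing nut, rad, growing clockwise seen from above (tightening). Hard stop at 12.57: washer on the panel. At 0 the washer is 16 mm above it; nut and washer sink 8 mm per turn. Starts from 1.0 to 5.5. Light friction (0.035 N m, some 1.2 N on a wing); it stays where it is left.
- nut_top (a point): On the nut's axis, level with the top of its wings; z up, x along the two wings (one to +x, one to -x); turns and sinks with the nut. Wings: flat upright steel ears 7 mm thick, 19 to 40 mm from the axis, 0 to 21 mm below this point; hub 30 mm wide at its foot, 24 above. The 44 mm washer's underside is 30 mm below: snug when this point is 63 mm above the shelf.
- perch_peg: Small turned walnut perch peg, 52 high, 24 wide foot, standing on the plywood panel 70 to 85 from the nut's axis on the side away from the back wall; bystander. Sizes in mm; origin at the centre of its underside.
- nest_cup: White ceramic nest cup, 72 across, 45 high, beside the base board; bystander. Sizes in mm; origin at the centre of its underside.
- drip_cap: Spare conical copper drip cap, 64 across, 23 high, on the other side of the base board; bystander. Sizes in mm; origin at the centre of its underside.
- screwdriver: Screwdriver lying beyond the drip cap; bystander. Sizes in mm; origin at the centre of its underside.
- sander: Red metal hand sander 125 x 65 x 67 high, on the left of the shelf; bystander. Sizes in mm; origin at the centre of its underside.
- glue_bottle: Bottle, 54 across, 150 high, on the left beyond the sander; bystander. Sizes in mm; origin at the centre of its underside.
- offcut: Pine offcut 50 x 90 x 18, at the back; bystander. Sizes in mm; origin at the centre of its underside.

How it is judged:
At the end, for the whole second after the job is handed in: The nut is turned to within 0.3 rad (18 degrees) of its stop, the washer therefore down on the panel, and is at rest; all bystanders stand within 15 mm of where they began (value of joint wing_nut above 12.25 rad and velocity of joint wing_nut between -0.1 and 0.1 rad/s and height (world z) of nut_top below 0.0645 m and distance of each of perch_peg, nest_cup, drip_cap, screwdriver, sander, glue_bottle, offcut from where it was at the start of the episode below 0.015 m and angle between each of perch_peg, nest_cup, drip_cap, screwdriver, sander, glue_bottle, offcut's own z axis and vertical below 0.3 rad); the robot touches nothing.
It fails at once if a bystander is pushed 15 mm, tipped or lifted (distance of any of perch_peg, nest_cup, drip_cap, screwdriver, sander, glue_bottle, offcut from where it was at the start of the episode above 0.015 m or angle between any of perch_peg, nest_cup, drip_cap, screwdriver, sander, glue_bottle, offcut's own z axis and vertical above 0.3 rad).
It fails at once if the nut or one of its wings is gripped or straddled between the fingers instead of being pushed (contact force between the fingers and wing_nut above 0.5 N and y of the grasp point in the frame of nut_top between -0.006 and 0.006 m and x of the grasp point in the frame of nut_top between -0.045 and 0.045 m and z of the grasp point in the frame of nut_top below 0.016 m).
It also fails if it takes over 72 s, if anything falls off the work surface, if the arm or the gripper's body presses on something with over 40 N, if the wrist force passes 120 N, or if a joint passes its speed limit or range.

### The arm

A 6-joint arm with a two-finger parallel gripper is mounted at the origin on the work surface. World frame = base frame: x ahead of the robot, y to its left, z up, the work surface at z = 0. Lengths are in m, angles in rad, forces in N, time in s.
With the tool pointing down it reaches from about 0.35 to 0.775 m from the base axis. Payload 7.3 kg.
Tool frame: the origin (TCP) lies at the very end of the fingers, on their centre line; the grasp point (between the pads) lies 19 mm behind it; z points along the fingers, y is the line along which they close (so a half turn about z gives the same grasp; the last joint's range is limited). The gripper opens to 92 mm and grips with 3 to 60 N. Pads are 19 mm wide; open, the fingers measure 130 mm over their backs; the gripper's body (75 mm by 190 mm) begins 47 mm behind the grasp point.
Start: joints at [1.141, 0.342, 1.524, -0, 1.275, -0.146], TCP at [0.147, 0.504, 0.227] pointing down, gripper open.
Joint ranges: [-2.53, 2.53], [-0.77, 2.02], [0.04, 2.7], [-1, 4.14], [0.28, 2.66], [-3.11, 3.11]. Speed limits (rad/s): [2.57, 2.57, 3.14, 3.14, 3.14, 3.14].

### API

Orientations are given as [roll, pitch, yaw] about the fixed x, y, z axes, in that order (R = Rz(yaw) Ry(pitch) Rx(roll)).
In Python, from cell import observe, read_camera, get_calibration, hand_in, search_frame gives the robot as it stands.
- The arm moves only by the tool step_arm, never from a script. Its argument "commands" is a list of rows, each an object with "translation": the shift along the tool's x, y, z in mm, a list of three; "roll": the turn about the tool's z in rad. In form: [{"translation": [x, y, z], "roll": roll}, ...]. A call has 1 to 20 rows; each row shifts and turns the commanded pose from where the row before left it, along the tool's axes as they then stand; what a row does not reach is not made up. A row lasts 1/12 s, in which the tool goes at most 41.7 mm and 7.16 degrees, less where a joint would pass 70% of its speed; a pose out of reach is approached as far as the arm can. A call is refused whole if a number of a shift passes 41.7 or a number of a turn 0.125, either way. A call with a gripper value outside its range is refused whole. "fingers" is the opening, from 0 (shut) to 1 (fully open), set as the call begins (left out, the last holds). The fingers move at their own pace and stop on an object; "grip_force" is the grip in N (left out, the last holds). Time passes only in rows, so rows that do not move let the fingers close. It gives the time, the measured TCP pose, the force, the opening and the grip force at its end, in the units of the state.
- observe(): the state, without advancing time (a new reading comes with each control period).
- read_camera(name): name is "scene" or "side" or "wrist"; returns the picture (420x560x3 uint8, red, green, blue); there is no depth.
- get_calibration(name): a dict with "camera_matrix" (3x3 intrinsics, pixels), "world_from_camera" (4x4, takes a point from camera to world coordinates). Camera axes: x right, y up, looking along -z (the intrinsics and any distortion apply to the point x, -y, -z); pixel columns grow to the right and rows downward; lengths in m; the calibration is good to about 2 mm. A picture is of the moment at which its call begins: read the wrist's pose just before it. get_calibration takes no time and is no camera call; for the wrist camera it gives the pose at the moment of the call.
- hand_in(): hands the job in; it is judged then, once.
Trained networks look in the newest picture that a camera, given by its name, has taken for a name from the list of things; names that differ only in an ending like _2 or _b are one class to them, and where a whole thing is asked for, a point or a joint stands for the part that bears it (a point fixed in the world has none). Each returns a list of dicts, best first, with "confidence" (0 to 1); they miss things now and then, are a little off and sometimes report something else, mostly with a low value. They report only what shows in the picture. A call takes as long as a camera call.
- search_frame(camera, name): "at" ([x, y, z] in m, in world coordinates, good to about 4 mm: the middle of the surface that is visible of it).
The state is a dict: "time": time; "qpos": joint angles; "qvel": joint speeds; "joint_efforts": joint torques, N m; "tool_pos": TCP position; "tool_rot": TCP orientation; "contact_force": force on the tool from outside, world axes, zero at the start; "torque": the same for the moment, N m; "opening": finger opening in m; "grip_force": force on a finger pad.
Only numpy, scipy, OpenCV 4.12 (cv2) and the standard library are available. Lean on these libraries where they do the work, as an engineer would, in place of code of your own. Each camera call takes 0.05 s, during which the arm holds its last target. There are 200 camera calls.

## Working session

There is one attempt and no reset: what is moved stays moved. The work goes in short steps, Python scripts to look and compute and a tool call to move; the robot and the scene stay as the last step left them, time stands still between calls to the robot, and variables do not carry over. Pictures are saved under pics/ and viewed, at most 10 in all, crops included, and the job is handed in when it is done.

Besides the shell and the picture viewer there is one more tool, called after "Emit:" as a command line: name --argument value ..., lists and objects as JSON in quotes. step_arm: Moves the arm, as the interface text tells. Its arguments: {"type":"object","properties":{"commands":{"type":"array"},"fingers":{"type":"number"},"grip_force":{"type":"number"}},"required":["commands"]}

```bash
mkdir -p pics; python3 - <<'E'
from cell import *
import cv2
s=observe();print({k:s[k] for k in('time','tool_pos','tool_rot','opening')})
for c in('scene','side'):
    im=read_camera(c);cv2.imwrite(f'pics/{c}0.png',im[:,:,::-1])
    for n in('jig','wing_nut','nut_top','drip_edge','perch_peg','nest_cup','drip_cap','screwdriver','sander','glue_bottle','offcut'):
        print(c,n,[(r['confidence'].__round__(2),[round(float(v),3) for v in r['at']]) for r in search_frame(c,n)[:2]])
E
```

```text
{'time': 0.0, 'tool_pos': array([0.14680561, 0.50362205, 0.22602598]), 'tool_rot': array([-3.14001625e+00, -2.36551983e-04,  2.85779049e+00]), 'opening': 0.09203898348096218}
scene jig [(0.86, [0.555, 0.127, 0.035])]
scene wing_nut [(0.53, [0.538, 0.134, 0.062])]
scene nut_top [(0.67, [0.541, 0.133, 0.064])]
scene drip_edge [(0.6, [0.551, 0.127, 0.031])]
scene perch_peg [(0.4, [0.614, 0.138, 0.059])]
scene nest_cup [(0.91, [0.496, 0.319, 0.028])]
scene drip_cap [(0.92, [0.612, 0.006, 0.016])]
scene screwdriver [(0.96, [0.581, -0.081, 0.021])]
scene sander [(0.86, [0.475, 0.48, 0.019])]
scene glue_bottle [(0.61, [0.66, 0.411, 0.085])]
scene offcut [(0.63, [0.794, -0.009, 0.018])]
side jig [(0.8, [0.533, 0.183, 0.033])]
side wing_nut [(0.46, [0.535, 0.15, 0.059])]
side nut_top [(0.53, [0.528, 0.144, 0.062])]
side drip_edge [(0.95, [0.532, 0.185, 0.036])]
side perch_peg [(0.72, [0.607, 0.147, 0.053])]
side nest_cup [(0.57, [0.504, 0.31, 0.033])]
side drip_cap [(0.62, [0.604, 0.017, 0.014])]
side screwdriver [(0.86, [0.578, -0.07, 0.013])]
side sander [(0.67, [0.462, 0.498, 0.018])]
side glue_bottle [(0.62, [0.643, 0.432, 0.081]), (0.55, [0.533, 0.147, 0.061])]
side offcut [(0.92, [0.782, 0.008, 0.021])]
```

View pics/scene0.png

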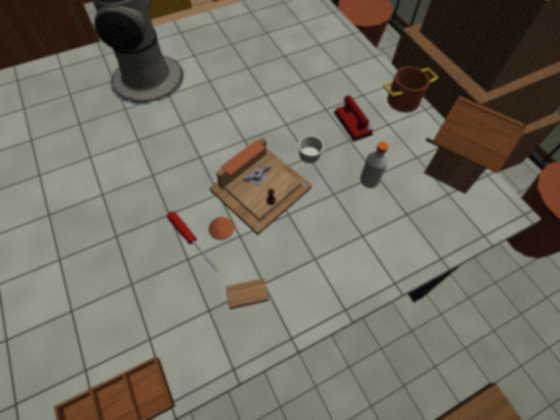

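View pics/side0.png

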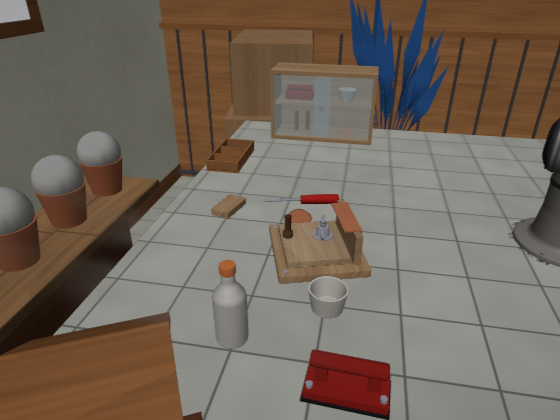

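The scene view shows the jig near (260,185), with its back wall towards the robot and the nut at (257,176). The peg is on the far side at (270,196). I'll bring the wrist camera over the jig next.

```bash
python3 - <<'E'
from cell import *
import numpy as np
from scipy.spatial.transform import Rotation as R
np.set_printoptions(precision=3,suppress=True)
s=observe();c=get_calibration('wrist')
T=np.eye(4);T[:3,:3]=R.from_euler('xyz',s['tool_rot']).as_matrix();T[:3,3]=s['tool_pos']
print(np.linalg.inv(T)@c['world_from_camera']);print(c['camera_matrix'])
print((np.linalg.inv(T)@np.array([.50,.137,.3,1]))*1000)
E
```

```text
[[-0.     0.956  0.293  0.081]
 [ 1.     0.    -0.    -0.001]
 [-0.     0.293 -0.956 -0.159]
 [ 0.     0.     0.     1.   ]]
[[309.123   0.    282.322]
 [  0.    309.123 206.168]
 [  0.      0.      1.   ]]
[-441.655 -253.482  -73.254 1000.   ]
```

Emit:
step_arm --commands '[{"translation": [-28, -16, -4.5], "roll": 0}, {"translation": [-28, -16, -4.5], "roll": 0}, {"translation": [-28, -16, -4.5], "roll": 0}, {"translation": [-28, -16, -4.5], "roll": 0}, {"translation": [-28, -16, -4.5], "roll": 0}, {"translation": [-28, -16, -4.5], "roll": 0}, {"translation": [-28, -16, -4.5], "roll": 0}, {"translation": [-28, -16, -4.5], "roll": 0}, {"translation": [-28, -16, -4.5], "roll": 0}, {"translation": [-28, -16, -4.5], "roll": 0}, {"translation": [-28, -16, -4.5], "roll": 0}, {"translation": [-28, -16, -4.5], "roll": 0}, {"translation": [-28, -16, -4.5], "roll": 0}, {"translation": [-28, -16, -4.5], "roll": 0}, {"translation": [-28, -16, -4.5], "roll": 0}, {"translation": [-28, -16, -4.5], "roll": 0}]' --fingers 0

```text
time: 2.53
tool_pos: [0.5063, 0.1314, 0.2991]
tool_rot: [3.141, 0.0, 2.858]
contact_force: [0.7, 0.0, -0.3]
opening: -0.0001
grip_force: 0.0
```

```bash
python3 - <<'E'
from cell import *
import cv2
s=observe();print(s['time'],s['tool_pos'],s['tool_rot'],s['opening'])
im=read_camera('wrist');cv2.imwrite('pics/w1.png',im[:,:,::-1])
for n in('jig','wing_nut','nut_top','drip_edge','perch_peg'):
    print(n,[(r['confidence'].__round__(2),[round(float(v),3) for v in r['at']]) for r in search_frame('wrist',n)[:2]])
E
```

```text
2.5333 [0.50629676 0.13142974 0.29905195] [3.14132606e+00 2.21076110e-04 2.85763601e+00] -0.00011510980934935453
jig [(0.56, [0.529, 0.151, 0.032])]
wing_nut [(0.68, [0.532, 0.138, 0.07])]
nut_top [(0.66, [0.534, 0.14, 0.064])]
drip_edge [(0.77, [0.532, 0.154, 0.026])]
perch_peg [(0.74, [0.603, 0.145, 0.048])]
```

View pics/w1.png

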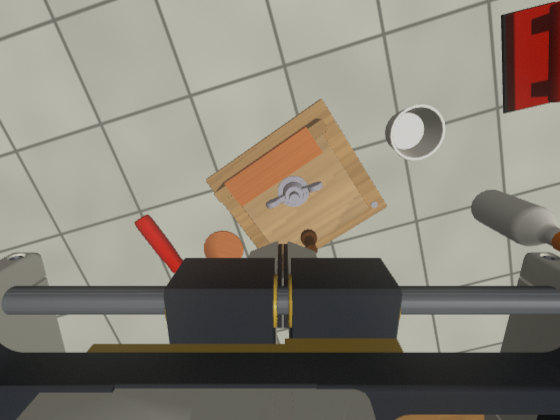

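The wrist view shows base corners at (208,181), (322,101) and (386,206). The nut is at (294,191), with wing tips near (268,206) and (322,182), and the peg is at (309,238). I'll zoom in for exact pixels.

```bash
python3 - <<'E'
import cv2
im=cv2.imread('pics/w1.png')[92:252,200:400]
cv2.imwrite('pics/w1z.png',cv2.resize(im,None,fx=3.75,fy=3.75,interpolation=cv2.INTER_CUBIC))
E
```

```text
(no output)
```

View pics/w1z.png

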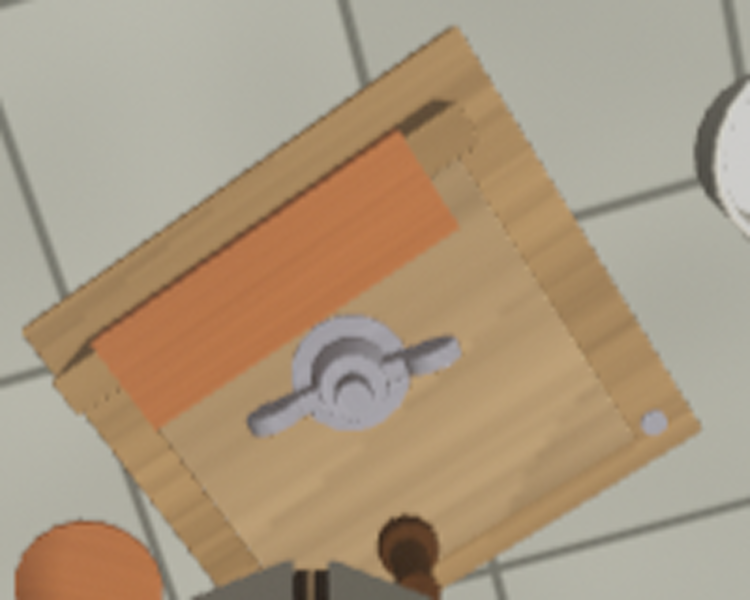

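```bash
cat > h.py <<'E'
from cell import *
import numpy as np, cv2
from scipy.optimize import least_squares
np.set_printoptions(precision=4,suppress=True)
def proj(P,c):
    W=np.linalg.inv(c['world_from_camera']);p=(W[:3,:3]@np.asarray(P).T).T+W[:3,3]
    q=(c['camera_matrix']@np.c_[p[:,0],-p[:,1],-p[:,2]].T).T
    return q[:,:2]/q[:,2:]
def j2w(pose,P):
    x,y,a=pose;P=np.asarray(P,float)/1000
    return np.c_[x+P[:,0]*np.cos(a)-P[:,1]*np.sin(a),y+P[:,0]*np.sin(a)+P[:,1]*np.cos(a),P[:,2]]
E
python3 - <<'E'
from h import *
c=get_calibration('wrist')
z=lambda l:np.array(l)/3.75+[200,92]
J=[(-80,100,18),(-80,-100,18),(105,100,18),(-66,60,87),(-30,60,87),(-30,-60,87),(-66,-60,87),(86,75,33),(0,0,80)]
p=z([(456,27),(24,331),(700,427),(401,133),(459,226),(160,427),(94,342),(635,437),(353,386)])
f=lambda v:(proj(j2w(v,J),c)-p).ravel()
r=least_squares(f,[.535,.137,.5],loss='soft_l1');print(r.x);print(f(r.x).reshape(-1,2))
q=z([(459,345),(250,415)])
def g(v):
    t,h=v;return (proj(j2w(r.x,[(40*np.cos(t),40*np.sin(t),h),(-40*np.cos(t),-40*np.sin(t),h)]),c)-q).ravel()
s=least_squares(g,[1.2,70],x_scale=[1,10]);print(s.x,g(s.x))
# peg in jig frame, base foot z=33, head top z85 pixel
v=z([(408,535)])
k=least_squares(lambda w:(proj(j2w(r.x,[(w[0],w[1],85)]),c)-v).ravel(),[75,0]);print('peg',k.x)
E
```

```text
[0.5318 0.1411 0.3147]
[[ 0.3771 -1.4062]
 [-1.4858 -0.1458]
 [ 1.5108  0.8317]
 [-0.423  -1.1366]
 [ 0.5866 -0.1105]
 [-0.9384  0.6361]
 [-0.8266  0.07  ]
 [ 0.5835  0.1498]
 [ 0.5414  3.1535]]
[ 1.3071 55.9637] [ 0.147  -0.2837 -0.7339  0.0314]
peg [ 49.9884 -11.4698]
```

```bash
python3 - <<'E'
from h import *
c=get_calibration('wrist')
z=lambda l:(np.array(l)+.5)/3.75-.5+[200,92]
J=[(-80,100,18),(-80,-100,18),(105,100,18),(-66,60,87),(-30,60,87),(-30,-60,87),(-66,-60,87),(86,75,33)]
p=z([(456,27),(24,331),(700,427),(401,133),(459,226),(160,427),(94,342),(635,437)])
def f(v):
    cc=dict(c);W=c['world_from_camera'].copy();W[2,3]+=v[3];cc['world_from_camera']=W
    return (proj(j2w(v[:3],J),cc)-p).ravel()
r=least_squares(f,[.535,.137,.3,0],x_scale=[.1,.1,1,.01]);print(r.x);print(f(r.x).reshape(-1,2))
W=c['world_from_camera'].copy();W[2,3]+=r.x[3];c['world_from_camera']=W
q=z([(459,345),(250,415)])
for q in (z([(459,345),(250,415)]),z([(455,347),(252,413)])):
  for h in(63,73,77,None):
    g=lambda v:(proj(j2w([v[0],v[1],r.x[2]],[(40*np.cos(v[2]),40*np.sin(v[2]),h or v[3]),(-40*np.cos(v[2]),-40*np.sin(v[2]),h or v[3])]),c)-q).ravel()
    s=least_squares(g,[.53,.14,1.2,70],x_scale=[.1,.1,1,10]);print(h,s.x)
v=z([(408,545)])
k=least_squares(lambda w:(proj(j2w(r.x[:3],[(w[0],w[1],38)]),c)-v).ravel(),[75,0]);print('peg',k.x)
s=observe();print(s['qpos'],s['time'])
# side view angle check
for cam in('scene','side'):
    cc=get_calibration(cam);print(cam,proj(j2w(r.x[:3],[(0,0,80),(-80,100,18),(105,100,18),(105,-100,18)]),cc).round(0).tolist())
im=cv2.imread('pics/side0.png')[195:285,260:380];cv2.imwrite('pics/sidez.png',cv2.resize(im,None,fx=6,fy=6,interpolation=cv2.INTER_CUBIC))
E
```

```text
[0.5326 0.1408 0.3149 0.0065]
[[ 0.0482 -0.1684]
 [-0.068  -0.1287]
 [ 0.3459  0.4504]
 [-0.5769 -0.2693]
 [ 0.163   0.2918]
 [ 0.0334  0.1529]
 [ 0.4504 -0.0357]
 [-0.369  -0.2805]]
63 [ 0.5314  0.1411  1.3067 70.    ]
73 [ 0.5288  0.1414  1.307  70.    ]
77 [ 0.5278  0.1415  1.3072 70.    ]
None [ 0.5331  0.1409  1.3065 56.029 ]
63 [ 0.5313  0.1408  1.2979 70.    ]
73 [ 0.5287  0.1411  1.2982 70.    ]
77 [ 0.5277  0.1412  1.2984 70.    ]
None [ 0.5365  0.1401  1.2974 42.7433]
peg [ 73.008  -21.6068]
[ 0.1114  0.2908  1.3989  0.0005  1.4526 -1.1762] 2.8333
scene [[256.0, 168.0], [263.0, 144.0], [312.0, 183.0], [257.0, 231.0]]
side [[324.0, 221.0], [373.0, 271.0], [280.0, 278.0], [270.0, 225.0]]
```

View pics/sidez.png

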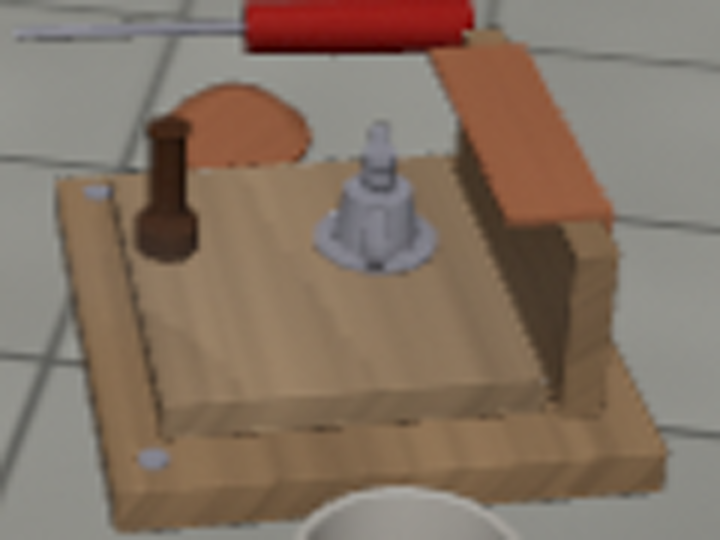

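The fit is good to under 0.5 px: the jig is at (0.5326, 0.1408) with yaw 0.315. The wings lie along +75°/−105° in the jig frame, and the peg is at (73,−22), clear of the stroke. My plan is to keep the shut fingers radial behind the wing and stroke 180° round the open side.

Emit:
step_arm --commands '[{"translation": [3.7, 22, 0], "roll": 0}, {"translation": [3.7, 22, 0], "roll": 0}, {"translation": [0, 0, 0], "roll": -0.112}, {"translation": [0, 0, 0], "roll": -0.112}, {"translation": [0, 0, 0], "roll": -0.113}, {"translation": [0, 0, 27], "roll": 0}, {"translation": [0, 0, 27], "roll": 0}, {"translation": [0, 0, 27], "roll": 0}, {"translation": [0, 0, 27], "roll": 0}, {"translation": [0, 0, 27], "roll": 0}, {"translation": [0, 0, 27], "roll": 0}, {"translation": [0, 0, 27], "roll": 0}, {"translation": [0, 0, 0], "roll": 0}, {"translation": [0, 0, 0], "roll": 0}]'

```text
time: 4.0
tool_pos: [0.5092, 0.1779, 0.1093]
tool_rot: [-3.141, -0.003, -3.087]
contact_force: [0.4, -0.1, 0.5]
opening: -0.0
grip_force: 0.0
```

```bash
cat >> h.py <<'E'
JP=(.5326,.1408,.315)
def where():
    s=observe();d=s['tool_pos'][:2]-JP[:2];c,n=np.cos(JP[2]),np.sin(JP[2])
    j=np.array([c*d[0]+n*d[1],-n*d[0]+c*d[1]])*1000
    th=s['tool_rot'][2]-np.pi/2-JP[2];u=np.array([np.cos(th),np.sin(th)]);nn=np.array([-u[1],u[0]])
    print('t',s['time'],'jig',j,'z',s['tool_pos'][2]*1000,'th',np.degrees(th)%360,'rho,d',j@u,j@nn,'F',s['contact_force'])
E
python3 - <<'E'
from h import *
where();im=read_camera('wrist');cv2.imwrite('pics/w2.png',im[:,:,::-1])
E
```

```text
t 4.0 jig [-10.697  42.549] z 109.33899046714913 th 75.08949559792438 rho,d 38.363850931380085 21.285075690557097 F [ 0.3673 -0.0962  0.5412]
```

View pics/w2.png

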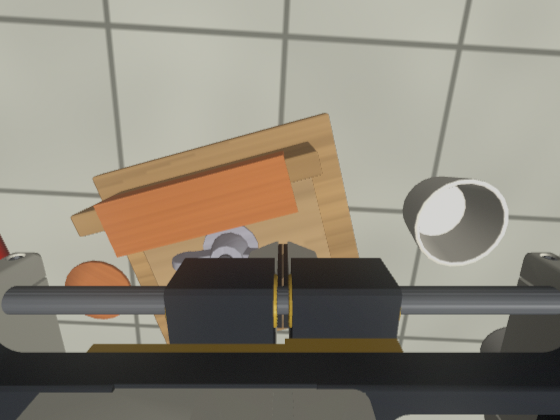

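The view shows the fingertip at (283,255), clear of the sheet's edge and behind the wing. The fit agrees with this, so I'll descend.

Emit:
step_arm --commands '[{"translation": [-2, -2, 10], "roll": 0}, {"translation": [0, 0, 14], "roll": 0}, {"translation": [0, 0, 14], "roll": 0}, {"translation": [0, 0, 12], "roll": 0}, {"translation": [0, 0, 0], "roll": 0}]'

```text
time: 4.47
tool_pos: [0.5122, 0.1751, 0.0588]
tool_rot: [-3.141, -0.001, -3.088]
contact_force: [-1.0, -0.7, 0.3]
opening: 0.0004
grip_force: 0.0
```

```bash
python3 -c "
from h import *
where()"
```

```text
t 4.4667 jig [-8.7687 38.9735] z 58.767473516711995 th 75.00489264076492 rho,d 35.37762966564675 18.55398809280256 F [-0.9576 -0.6997  0.2521]
```

Emit:
step_arm --commands '[{"translation": [-3, 0, 0], "roll": 0}, {"translation": [-3, 0, 0], "roll": 0}, {"translation": [-4.4, 1.3, 0], "roll": 0.12}, {"translation": [-4.4, 1.3, 0], "roll": 0.12}, {"translation": [-4.4, 1.3, 0], "roll": 0.12}, {"translation": [-4.4, 1.3, 0], "roll": 0.12}, {"translation": [-4.4, 1.3, 0], "roll": 0.12}, {"translation": [-4.4, 1.3, 0], "roll": 0.12}, {"translation": [-4.4, 1.3, 0], "roll": 0.12}, {"translation": [-4.4, 1.3, 0], "roll": 0.12}, {"translation": [-4.4, 1.3, 0], "roll": 0.12}, {"translation": [-4.4, 1.3, 0], "roll": 0.12}]'

```text
time: 5.47
tool_pos: [0.5624, 0.1674, 0.0611]
tool_rot: [3.139, 0.0, 1.989]
contact_force: [-1.1, 0.8, -0.7]
opening: 0.0004
grip_force: 0.6
```

```bash
python3 - <<'E'
from h import *
where();im=read_camera('wrist');cv2.imwrite('pics/w3.png',im[:,:,::-1])
E
```

```text
t 5.4667 jig [36.569  16.1027] z 61.08310699133304 th 5.913987029246014 rho,d 38.03354370378684 12.249067018186649 F [-1.0842  0.8044 -0.6852]
```

View pics/w3.png

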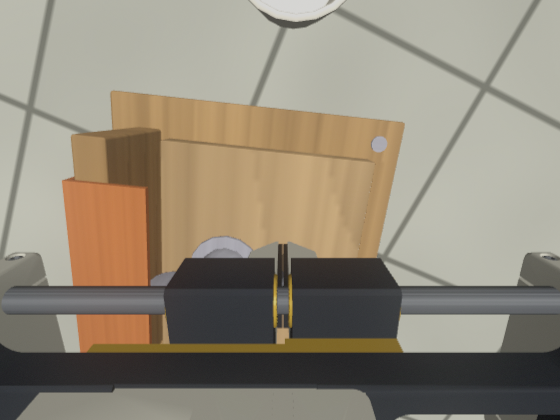

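The other wing at (165,280) stays parallel to the finger, so the nut is turning with it. I'll continue the stroke.

Emit:
step_arm --commands '[{"translation": [-4.4, 1.2, 0.2], "roll": 0.12}, {"translation": [-4.4, 1.2, 0.2], "roll": 0.12}, {"translation": [-4.4, 1.2, 0.2], "roll": 0.12}, {"translation": [-4.4, 1.2, 0.2], "roll": 0.12}, {"translation": [-4.4, 1.2, 0.2], "roll": 0.12}, {"translation": [-4.4, 1.2, 0.2], "roll": 0.12}, {"translation": [-4.4, 1.2, 0.2], "roll": 0.12}, {"translation": [-4.4, 1.2, 0.2], "roll": 0.12}, {"translation": [-4.4, 1.2, 0.2], "roll": 0.12}, {"translation": [-4.4, 1.2, 0.2], "roll": 0.12}, {"translation": [-4.4, 1.2, 0.2], "roll": 0.12}, {"translation": [-4.4, 1.2, 0.2], "roll": 0.12}, {"translation": [-4.4, 1.2, 0.2], "roll": 0.12}, {"translation": [-4.4, 1.2, 0.2], "roll": 0.12}, {"translation": [-4.4, 1.2, 0.2], "roll": 0.12}, {"translation": [-4.4, 1.2, 0.2], "roll": 0.12}, {"translation": [-4.4, 1.2, 0.2], "roll": 0.12}, {"translation": [0, 0, 0], "roll": 0}]'

```text
time: 7.02
tool_pos: [0.5446, 0.1042, 0.0577]
tool_rot: [-3.142, -0.003, -0.047]
contact_force: [0.3, -0.3, 0.5]
opening: 0.0008
grip_force: 0.5
```

```bash
python3 -c "
from h import *
where()"
```

```text
t 7.0167 jig [  0.0942 -38.4983] z 57.67517493807231 th 249.24518070274297 rho,d 35.96659016154603 13.73070730834429 F [ 0.3425 -0.2845  0.5492]
```

Emit:
step_arm --commands '[{"translation": [4, 0, -2], "roll": 0}, {"translation": [1, 0, -20], "roll": 0}, {"translation": [0, 0, -20], "roll": 0}, {"translation": [4.2, -2, 0], "roll": -0.12}, {"translation": [4.2, -2, 0], "roll": -0.12}, {"translation": [4.2, -2, 0], "roll": -0.12}, {"translation": [4.2, -2, 0], "roll": -0.12}, {"translation": [4.2, -2, 0], "roll": -0.12}, {"translation": [4.2, -2, 0], "roll": -0.12}, {"translation": [4.2, -2, 0], "roll": -0.12}, {"translation": [4.2, -2, 0], "roll": -0.12}, {"translation": [4.2, -2, 0], "roll": -0.12}, {"translation": [4.2, -2, 0], "roll": -0.12}, {"translation": [4.2, -2, 0], "roll": -0.12}, {"translation": [4.2, -2, 0], "roll": -0.12}, {"translation": [4.2, -2, 0], "roll": -0.12}, {"translation": [4.2, -2, 0], "roll": -0.12}, {"translation": [4.2, -2, 0], "roll": -0.12}, {"translation": [4.2, -2, 0], "roll": -0.12}, {"translation": [4.2, -2, 0], "roll": -0.12}]'

```text
time: 8.68
tool_pos: [0.5632, 0.1695, 0.0988]
tool_rot: [3.141, -0.0, 2.006]
contact_force: [-0.2, 0.3, 0.3]
opening: 0.0006
grip_force: 0.0
```

Emit:
step_arm --commands '[{"translation": [4.2, -2.2, 0], "roll": -0.12}, {"translation": [4.2, -2.2, 0], "roll": -0.12}, {"translation": [4.2, -2.2, 0], "roll": -0.12}, {"translation": [4.2, -2.2, 0], "roll": -0.12}, {"translation": [4.2, -2.2, 0], "roll": -0.12}, {"translation": [4.2, -2.2, 0], "roll": -0.12}, {"translation": [4.2, -2.2, 0], "roll": -0.12}, {"translation": [4.2, -2.2, 0], "roll": -0.12}, {"translation": [4.2, -2.2, 0], "roll": -0.12}, {"translation": [4.2, -2.2, 0], "roll": -0.12}, {"translation": [0, 0, 0], "roll": 0}, {"translation": [0, 0, 0], "roll": 0}]'

```text
time: 9.68
tool_pos: [0.5189, 0.1747, 0.0988]
tool_rot: [3.141, 0.001, -3.089]
contact_force: [-0.3, 0.2, 0.6]
opening: 0.0004
grip_force: 0.0
```

```bash
python3 - <<'E'
from h import *
where();im=read_camera('wrist');cv2.imwrite('pics/w4.png',im[:,:,::-1])
E
```

```text
t 9.6833 jig [-2.4982 36.5074] z 98.797874507794 th 74.97619967467296 rho,d 34.611976116221896 11.876234687009372 F [-0.2517  0.1674  0.5815]
```

View pics/w4.png

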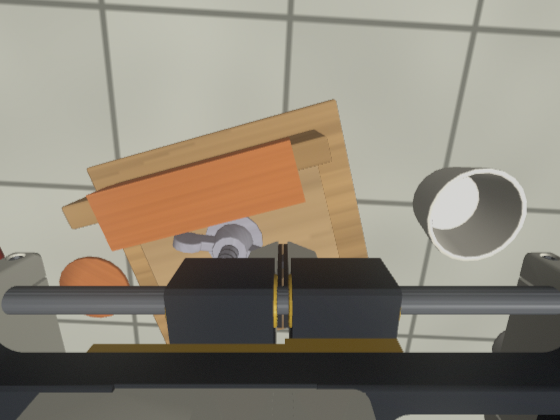

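The left wing now shows at (190,242), just past its first position, so the stroke gave a half turn. I'll start stroke 2 now, 4 mm lower.

Emit:
step_arm --commands '[{"translation": [7.5, 1.5, 0], "roll": 0}, {"translation": [0, 0, 14], "roll": 0}, {"translation": [0, 0, 15], "roll": 0}, {"translation": [0, 0, 15], "roll": 0}, {"translation": [0, 0, 0], "roll": 0}, {"translation": [-3.3, 0, 0], "roll": 0}, {"translation": [-3.3, 0, 0], "roll": 0}, {"translation": [-4.4, 1.2, 0], "roll": 0.12}, {"translation": [-4.4, 1.2, 0], "roll": 0.12}, {"translation": [-4.4, 1.2, 0], "roll": 0.12}, {"translation": [-4.4, 1.2, 0], "roll": 0.12}, {"translation": [-4.4, 1.2, 0], "roll": 0.12}, {"translation": [-4.4, 1.2, 0], "roll": 0.12}, {"translation": [-4.4, 1.2, 0], "roll": 0.12}, {"translation": [-4.4, 1.2, 0], "roll": 0.12}, {"translation": [-4.4, 1.2, 0], "roll": 0.12}, {"translation": [-4.4, 1.2, 0], "roll": 0.12}]'

```text
time: 11.15
tool_pos: [0.5606, 0.167, 0.0556]
tool_rot: [3.139, 0.0, 1.989]
contact_force: [0.5, 0.9, -1.1]
opening: 0.0004
grip_force: 0.5
```

```bash
python3 -c "
from h import *
where()"
```

```text
t 11.15 jig [34.7112 16.2001] z 55.63702527515665 th 5.894478489918861 rho,d 36.191371947876185 12.549725711945081 F [ 0.4899  0.8703 -1.1026]
```

Emit:
step_arm --commands '[{"translation": [-4.4, 1.25, 0.2], "roll": 0.12}, {"translation": [-4.4, 1.25, 0.2], "roll": 0.12}, {"translation": [-4.4, 1.25, 0.2], "roll": 0.12}, {"translation": [-4.4, 1.25, 0.2], "roll": 0.12}, {"translation": [-4.4, 1.25, 0.2], "roll": 0.12}, {"translation": [-4.4, 1.25, 0.2], "roll": 0.12}, {"translation": [-4.4, 1.25, 0.2], "roll": 0.12}, {"translation": [-4.4, 1.25, 0.2], "roll": 0.12}, {"translation": [-4.4, 1.25, 0.2], "roll": 0.12}, {"translation": [-4.4, 1.25, 0.2], "roll": 0.12}, {"translation": [-4.4, 1.25, 0.2], "roll": 0.12}, {"translation": [-4.4, 1.25, 0.2], "roll": 0.12}, {"translation": [-4.4, 1.25, 0.2], "roll": 0.12}, {"translation": [-4.4, 1.25, 0.2], "roll": 0.12}, {"translation": [-4.4, 1.25, 0.2], "roll": 0.12}, {"translation": [-4.4, 1.25, 0.2], "roll": 0.12}, {"translation": [-4.4, 1.25, 0.2], "roll": 0.12}, {"translation": [0, 0, 0], "roll": 0}]'

```text
time: 12.65
tool_pos: [0.5436, 0.1036, 0.0524]
tool_rot: [-3.141, -0.003, -0.05]
contact_force: [0.9, 0.3, 1.5]
opening: 0.0004
grip_force: 0.5
```

```bash
python3 -c "
from h import *
where()"
```

```text
t 12.65 jig [ -1.0554 -38.7589] z 52.3793718601997 th 249.0832806247909 rho,d 36.58144258384516 12.85150383048994 F [0.8993 0.3217 1.5487]
```

Emit:
step_arm --commands '[{"translation": [4, 0, -2], "roll": 0}, {"translation": [2, 0, -21], "roll": 0}, {"translation": [0, 0, -21], "roll": 0}, {"translation": [4.4, -2, 0], "roll": -0.12}, {"translation": [4.4, -2, 0], "roll": -0.12}, {"translation": [4.4, -2, 0], "roll": -0.12}, {"translation": [4.4, -2, 0], "roll": -0.12}, {"translation": [4.4, -2, 0], "roll": -0.12}, {"translation": [4.4, -2, 0], "roll": -0.12}, {"translation": [4.4, -2, 0], "roll": -0.12}, {"translation": [4.4, -2, 0], "roll": -0.12}, {"translation": [4.4, -2, 0], "roll": -0.12}, {"translation": [4.4, -2, 0], "roll": -0.12}, {"translation": [4.4, -2, 0], "roll": -0.12}, {"translation": [4.4, -2, 0], "roll": -0.12}, {"translation": [4.4, -2, 0], "roll": -0.12}, {"translation": [4.4, -2, 0], "roll": -0.12}, {"translation": [4.4, -2, 0], "roll": -0.12}, {"translation": [4.4, -2, 0], "roll": -0.12}, {"translation": [4.4, -2, 0], "roll": -0.12}]'

```text
time: 14.32
tool_pos: [0.5649, 0.1708, 0.0955]
tool_rot: [3.141, 0.0, 2.005]
contact_force: [-0.4, -0.8, 0.4]
opening: 0.0005
grip_force: 0.0
```

Emit:
step_arm --commands '[{"translation": [4.4, -2, 0], "roll": -0.12}, {"translation": [4.4, -2, 0], "roll": -0.12}, {"translation": [4.4, -2, 0], "roll": -0.12}, {"translation": [4.4, -2, 0], "roll": -0.12}, {"translation": [4.4, -2, 0], "roll": -0.12}, {"translation": [4.4, -2, 0], "roll": -0.12}, {"translation": [4.4, -2, 0], "roll": -0.12}, {"translation": [4.4, -2, 0], "roll": -0.12}, {"translation": [4.4, -2, 0], "roll": -0.12}, {"translation": [4.4, -2, 0], "roll": -0.12}, {"translation": [0, 0, 0], "roll": 0}, {"translation": [0, 0, 0], "roll": 0}]'

```text
time: 15.32
tool_pos: [0.5201, 0.1786, 0.0954]
tool_rot: [3.141, 0.001, -3.09]
contact_force: [0.1, -0.3, 0.3]
opening: 0.001
grip_force: 0.0
```

```bash
python3 - <<'E'
from h import *
where();im=read_camera('wrist');cv2.imwrite('pics/w5.png',im[:,:,::-1])
s=read_camera('side');cv2.imwrite('pics/s5.png',s[:,:,::-1])
a=cv2.resize(im[150:270,140:340,::-1],(600,360));b=cv2.resize(s[195:285,260:380,::-1],(320,240))
cv2.imwrite('pics/c5.png',np.vstack([a,np.hstack([b,np.zeros((240,280,3),np.uint8)])]))
E
```

```text
t 15.3167 jig [-0.2092 39.8617] z 95.40953011007177 th 74.92481849914748 rho,d 38.4354714841717 10.569493145672991 F [ 0.0605 -0.3156  0.2783]
```

View pics/c5.png

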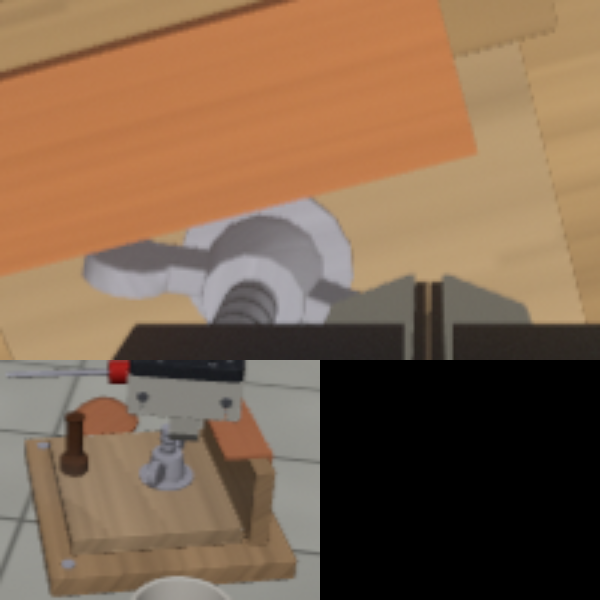

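The nut has made a full turn and its wing is at about 68°. The stop could come during this stroke, so I'll push in short pieces and watch the force.

Emit:
step_arm --commands '[{"translation": [8.5, -2, 0], "roll": 0}, {"translation": [0, 0, 15], "roll": 0}, {"translation": [0, 0, 15], "roll": 0}, {"translation": [0, 0, 15], "roll": 0}, {"translation": [0, 0, 0], "roll": 0}, {"translation": [-3.2, 0, 0], "roll": 0}, {"translation": [-3.2, 0, 0], "roll": 0}, {"translation": [-4.4, 1.2, 0], "roll": 0.12}, {"translation": [-4.4, 1.2, 0], "roll": 0.12}, {"translation": [-4.4, 1.2, 0], "roll": 0.12}, {"translation": [-4.4, 1.2, 0], "roll": 0.12}, {"translation": [-4.4, 1.2, 0], "roll": 0.12}]'

```text
time: 16.42
tool_pos: [0.541, 0.1787, 0.0511]
tool_rot: [3.14, 0.001, 2.588]
contact_force: [-0.9, 1.0, -0.6]
opening: 0.0008
grip_force: 0.6
```

Emit:
step_arm --commands '[{"translation": [-2.2, 0.6, 0], "roll": 0.06}, {"translation": [-2.2, 0.6, 0], "roll": 0.06}, {"translation": [-2.2, 0.6, 0], "roll": 0.06}, {"translation": [-2.2, 0.6, 0], "roll": 0.06}, {"translation": [-2.2, 0.6, 0], "roll": 0.06}, {"translation": [-2.2, 0.6, 0], "roll": 0.06}]'

```text
time: 16.92
tool_pos: [0.5535, 0.1729, 0.0512]
tool_rot: [3.139, 0.001, 2.231]
contact_force: [-0.5, 1.2, -0.4]
opening: 0.0008
grip_force: 0.5
```

```bash
python3 -c "
from h import *
where()"
```

```text
t 16.9167 jig [29.827  24.0408] z 51.24201891659924 th 19.801085993876622 rho,d 36.20743350191831 12.515265040218319 F [-0.5114  1.1861 -0.3595]
```

Now small steps through 0°, where the stop may be.

Emit:
step_arm --commands '[{"translation": [-2.2, 0.6, 0], "roll": 0.06}, {"translation": [-2.2, 0.6, 0], "roll": 0.06}, {"translation": [-2.2, 0.6, 0], "roll": 0.06}, {"translation": [-2.2, 0.6, 0], "roll": 0.06}]'

```text
time: 17.25
tool_pos: [0.5604, 0.1668, 0.0513]
tool_rot: [3.139, 0.0, 1.991]
contact_force: [1.1, 1.2, -0.1]
opening: 0.0004
grip_force: 0.5
```

Emit:
step_arm --commands '[{"translation": [-1.1, 0.3, 0], "roll": 0.03}, {"translation": [-1.1, 0.3, 0], "roll": 0.03}, {"translation": [-1.1, 0.3, 0], "roll": 0.03}, {"translation": [-1.1, 0.3, 0], "roll": 0.03}]'

```text
time: 17.58
tool_pos: [0.5632, 0.1631, 0.0513]
tool_rot: [3.139, 0.0, 1.873]
contact_force: [-0.2, 1.5, -0.0]
opening: 0.0005
grip_force: 0.5
```

Emit:
step_arm --commands '[{"translation": [-1.1, 0.3, 0], "roll": 0.03}, {"translation": [-1.1, 0.3, 0], "roll": 0.03}, {"translation": [-1.1, 0.3, 0], "roll": 0.03}, {"translation": [-1.1, 0.3, 0], "roll": 0.03}]'

```text
time: 17.92
tool_pos: [0.565, 0.1616, 0.0514]
tool_rot: [3.138, -0.004, 1.752]
contact_force: [-1.1, 14.4, 0.6]
opening: 0.0003
grip_force: 7.2
```

```bash
python3 -c "
from h import *
where()"
```

```text
t 17.9167 jig [37.2273  9.7183] z 51.41276800322882 th 352.3509734472336 rho,d 35.6024589294939 14.586906064701443 F [-1.1381 14.4111  0.6305]
```

A reaction of 14 N came just as the wings lined up with the jig's x axis, which is where the stop at 4π is expected. The finger was still about 15 mm from the peg. I'll back off, lift and check.

Emit:
step_arm --commands '[{"translation": [4, 0, 0], "roll": 0}, {"translation": [4, 0, 0], "roll": 0}, {"translation": [2, 0, -25], "roll": 0}, {"translation": [0, 0, -35], "roll": 0}, {"translation": [0, 0, -35], "roll": 0}, {"translation": [0, 0, -35], "roll": 0}, {"translation": [0, 0, -35], "roll": 0}, {"translation": [0, 35, 0], "roll": 0}, {"translation": [30, 0, 0], "roll": 0}, {"translation": [30, 0, 0], "roll": 0}, {"translation": [30, 0, 0], "roll": 0}, {"translation": [20, 0, 0], "roll": 0}, {"translation": [0, 0, 0], "roll": 0}, {"translation": [0, 0, 0], "roll": 0}]'

```text
time: 19.08
tool_pos: [0.5764, 0.284, 0.2155]
tool_rot: [3.141, 0.0, 1.757]
contact_force: [-0.5, -0.4, 0.8]
opening: 0.001
grip_force: 0.0
```

```bash
python3 - <<'E'
from h import *
where();sc=read_camera('scene')[:,:,::-1]
s=read_camera('side')[:,:,::-1]
im=read_camera('wrist')[:,:,::-1];cv2.imwrite('pics/w6.png',im)
R=lambda a:cv2.resize(a,(400,300),interpolation=cv2.INTER_CUBIC)
cv2.imwrite('pics/c6.png',np.vstack([np.hstack([R(sc[130:250,190:350]),R(s[195:285,260:380])]),np.hstack([R(im),R(im[100:280,100:340])])]))
for n in('perch_peg','nest_cup','drip_cap','nut_top'):
  print(n,[(round(r['confidence'],2),np.round(r['at'],3)) for r in search_frame('scene',n)[:1]])
E
```

```text
t 19.0833 jig [ 86.0398 122.5494] z 215.48320723860533 th 352.60874477706636 rho,d 69.55961888013749 132.59959002660378 F [-0.4943 -0.4156  0.7687]
perch_peg []
nest_cup []
drip_cap [(0.88, array([0.612, 0.002, 0.017]))]
nut_top [(0.6, array([0.546, 0.135, 0.051]))]
```

View pics/c6.png

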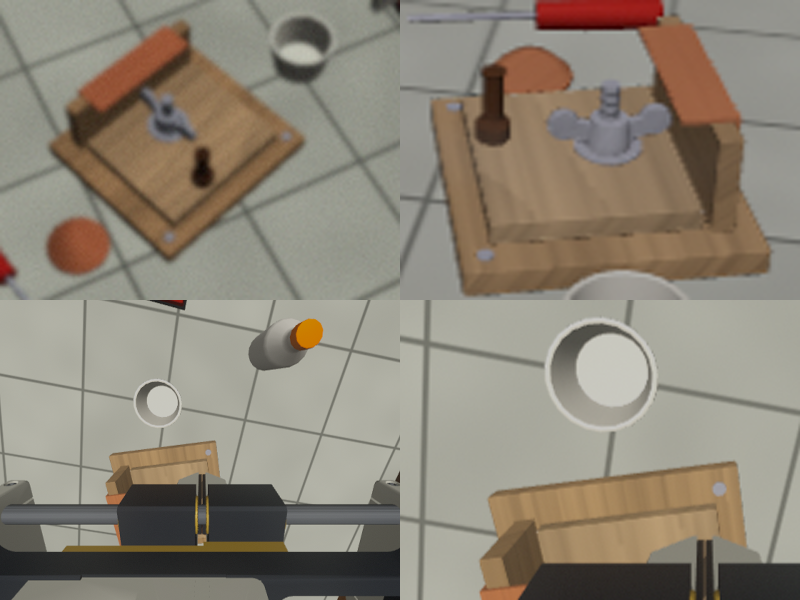

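In the side view the washer sits on the panel with the stud threads standing above the nut. The wings lie along the jig's x axis, the peg and cup stand as before, and the arm is clear.

```bash
python3 -c "
from cell import *
print(hand_in())"
```

```text
the job is handed in; nothing more can be done
None
```

I turned the wing nut to its stop in three fingertip strokes, with the washer down on the panel in the final view, nothing else visibly moved and the arm clear, and handed the job in at about 19 s; the hand-in gave no verdict.

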